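Open the laser console's service panel

TASK

Open the sloping service panel of the laser welder's control console: push in each of its two wing fasteners against the spring, keep it pushed in while giving it a full quarter turn anticlockwise to unlocked, and never force it round while it is out; unlock both while the panel is still shut. Then swing the panel up by its pull bar until it stands wide open, near its stop, without flinging it, and leave it standing open. Leave the things lying around and on the console where they are.

Things in the scene. Friction and masses are not known exactly. Their poses are not given: they have to be found in the camera images.
- console: black steel control console of a laser welder, fixed to the bench, 300 mm deep (x), 380 mm wide (y); origin under its centre, x to its back, y to its left seen from the robot, z up. Front wall 70 mm high; from its top a slope, with the hinged service panel on it, rises backwards at 30 degrees to the horizontal to the flat top, 168 mm high, with fixed switches up to 31 mm high
- panel (a joint): opening angle of the service panel (dark sheet, 340 mm wide, 180 mm along the slope, 4 mm thick) about a hinge along its upper edge: 0 = shut on the slope, grows as the lower edge swings up; stop at 1.45 rad. A friction hinge (0.75 N m) holds the panel where it is left. About 9 N at the bar lifts it
- panel_hinge (a point): middle of the panel's hinge line, which runs along the console's y axis; axes of this point: x up the panel's slope from lower edge to hinge, y along the hinge, z out of the panel's face; they turn with the panel. The panel's outer face is 4 mm out from here
- panel_bar (a point): middle of the pull bar on the panel: a round steel bar 10 mm thick, 110 mm long, parallel to the hinge, on a post at each end, its centre line 36 mm out from the panel's outer face, 155 mm from the hinge line and 25 mm from the panel's lower edge, midway between the two fasteners; same axes as panel_hinge
- fastener_left (a point): where the axis of the wing fastener at the panel's lower left (console +y) meets the panel's outer face; axes as panel_hinge; 125 mm from the panel's middle, 145 mm below the hinge. Aluminium flange 36 mm across, 4 mm thick; on it a wing bar 36 x 9 mm, 22 mm tall. Each fastener is set to its own height: while out, the flange's top is 11 to 16 mm out from this point (not in the state: feel or see it)
- fastener_right (a point): the same for the fastener at the panel's lower right (console -y). Both are spring push-and-turn fasteners: while out they are keyed and turn only about 0.1 rad; push along the axis at least 4.2 of the 6 mm travel (spring 4 N at first, 10.3 N at 4.2 mm, 13 N at the stop) and keep it in while turning (drag 0.06 N m); past about 1.3 rad it springs out when let go
- cam_left (a joint): turn of the left fastener: 0 = locked, wing bar pointing up and down the slope; 1.571 (a quarter turn anticlockwise looking at the panel) = unlocked, at its stop, wing bar level, along the panel's lower edge. Its tongue under the panel catches behind the console's front lip until turned about 1.05
- cam_right (a joint): turn of the right fastener: as the left one, 0 = locked, 1.571 = unlocked, also anticlockwise
- press_left (a joint): how far the left fastener is pushed in: 0 = out, 0.006 m = fully in, on its stop; its key is free to turn from about 0.0042 on
- press_right (a joint): how far the right fastener is pushed in: as the left one
- sample_a: bystander: loose steel weld sample plate, 70 x 45 x 6 mm, on the bench before the console; origin under its centre
- sample_b: bystander: loose aluminium plate, 60 x 60 x 8 mm, on the bench before the console; origin under its centre
- nozzle: bystander: loose copper gas nozzle, 28 mm across, 42 mm high, standing before the console; origin under its centre
- lens_tin: bystander: flat round lens tin, 52 mm across, 16 mm high, lying on the console's flat top; origin under its centre
- spray: bystander: white plastic bottle, 48 mm across, 120 mm high, standing beside the console; origin under its centre
- carton: bystander: small cardboard box, 100 x 70 x 55 mm, beside the console; origin under its centre
- driver: bystander: screwdriver lying on the bench beside the console

How it is judged:
By the outcome, as a careful person would: the job done as asked, in the order asked, and still so for the second after the job is handed in, with the robot touching nothing.
It also fails if it takes over 72 s, if anything falls off the work surface, if the arm or the gripper's body presses on something with over 40 N, if the wrist force passes 120 N, or if a joint passes its speed limit or range.

ROBOT

A 7-joint arm with a two-finger parallel gripper is mounted at the origin on the work surface. World frame = base frame: x ahead of the robot, y to its left, z up, the work surface at z = 0. Lengths are in mm, angles in rad, forces in N, time in s.
With the tool pointing down it reaches from about 400 to 875 mm from the base axis. Payload 4.4 kg.
Tool frame: the origin (TCP) lies between the finger pads; the fingertips stand 22 mm ahead of it and the grasp point (between the pads) lies 3 mm ahead of it; z points along the fingers, y is the line along which they close (so a half turn about z gives the same grasp; the last joint's range is limited). The gripper opens to 85 mm and grips with 20 to 120 N. Pads are 22 mm wide; open, the fingers measure 114 mm over their backs; the gripper's body (76 mm by 85 mm) begins 54 mm behind the grasp point. The pads swing forward as they close: fully open they stand 13 mm farther back than shut.
Start: joints at [1.147, 0.628, 0.038, 1.517, -0.027, 0.996, -0.02], TCP at [227.667, -608.839, 253.313] pointing down, gripper open.
Joint ranges: [-3.06, 3.06], [-0.37, 2.12], [-1.25, 1.32], [0.18, 2.47], [-1.1, 4.24], [0.23, 1.98], [-2.94, 2.94]. Speed limits (rad/s): [2.57, 2.57, 3.14, 3.14, 3.14, 3.14, 3.14].

INTERFACE

Orientations are given as [roll, pitch, yaw] about the fixed x, y, z axes, in that order (R = Rz(yaw) Ry(pitch) Rx(roll)).
In Python, from cell import ctrl gives the robot as it stands.
- The arm moves only by the tool step_arm, never from a script. Its argument "plan" is a list of rows, each an object of numbers: "dx", "dy", "dz": the shift along the tool's x, y, z scaled (see below); "ax", "ay", "az": the turn, a rotation vector about the tool's x, y, z scaled (see below); "gripper": the opening, from 0 (shut) to 1 (fully open). A call has 1 to 20 rows; each row shifts and turns the commanded pose from where the row before left it, along the tool's axes as they then stand; what a row does not reach is not made up. The controller multiplies each number of a shift by 0.3 m and each number of a turn by 90 degrees. A row lasts 1/8 s, in which the tool goes at most 62.5 mm and 10.7 degrees, less where a joint would pass 70% of its speed; a pose out of reach is approached as far as the arm can. A call with a number of a shift or a turn outside -1 to 1 is refused whole. A call with a gripper value outside its range is refused whole. The fingers move at their own pace and stop on an object; the grip force is fixed at half the most. Time passes only in rows, so rows that do not move let the fingers close. It gives the time, the measured TCP pose, the force, the opening and the grip force at its end, in the units of the state.
- ctrl.read_state(): the state, without advancing time (a new reading comes with each control period).
- ctrl.get_image(name): name is "side" or "top"; returns a dict with "color" (480x640x3 uint8, red, green, blue), "range_z" (480x640 float32, mm along the optical axis (not along the pixel's ray), 0 where there is no reading), "fx", "fy", "cx", "cy" (pixels), "T" (4x4, takes a point from camera to world coordinates). Camera axes: x right, y down, z forward; pixel columns grow to the right and rows downward; lengths in mm; the calibration is good to about 2 mm. A picture is of the moment at which its call begins.
- ctrl.finish_job(): hands the job in; it is judged then, once.
The state is a dict: "clock": time; "qpos": joint angles; "qd": joint speeds; "tau": joint torques, N m; "eef_pos": TCP position; "tool_rot": TCP orientation; "force": force on the tool from outside, world axes, zero at the start; "torque": the same for the moment, N m; "width": finger opening in mm; "gripper_force": force on a finger pad.
Only numpy, scipy, OpenCV 4.12 (cv2) and the standard library are available. Lean on these libraries where they do the work, as an engineer would, in place of code of your own. Each camera call takes 0.05 s, during which the arm holds its last target. There are 200 camera calls.

## Working session

There is one attempt and no reset: what is moved stays moved. The work goes in short steps, Python scripts to look and compute and a tool call to move; the robot and the scene stay as the last step left them, time stands still between calls to the robot, and variables do not carry over. Pictures are saved under pics/ and viewed, at most 10 in all, crops included, and the job is handed in when it is done.

Besides the shell and the picture viewer there is one more tool, called after "Request:" by a JSON object that holds its "op" and its "data". step_arm: Moves the arm, as the interface text tells. Shifts and turns lie within -1 to 1; 1 stands for 0.3 m of shift or 90 degrees of turn. Its arguments: {"type":"object","properties":{"plan":{"type":"array"}},"required":["plan"]}

```bash
mkdir -p pics; ls
python3 - <<'E'
from cell import ctrl
import cv2,numpy as np
s=ctrl.read_state(); print({k:np.round(v,3) if not isinstance(v,dict) else v for k,v in s.items()})
for n in("side","top"):
    i=ctrl.get_image(n); cv2.imwrite(f"pics/{n}0.png",i["color"][:,:,::-1]); np.savez(f"pics/{n}0.npz",**i)
    print(n,i["fx"],i["cx"],i["cy"],np.round(i["T"],3).tolist())
E
```

```text
pics
{'clock': np.float64(0.0), 'qpos': array([ 1.147,  0.629,  0.038,  1.518, -0.027,  0.996, -0.02 ]), 'qd': array([-0.001,  0.001, -0.001,  0.   ,  0.002, -0.001,  0.   ]), 'tau': array([-1.0000e-03, -5.6339e+01,  1.2260e+00, -1.9344e+01,  1.1000e-02,
        1.1000e-02,  0.0000e+00]), 'eef_pos': array([ 227.451, -608.306,  252.4  ]), 'tool_rot': array([-3.14 ,  0.   ,  0.358]), 'force': array([-0.31 ,  0.905, -0.055]), 'torque': array([-0.033,  0.031, -0.031]), 'gripper_force': np.float64(0.0), 'width': np.float64(85.215)}
side 503.81008038532605 328.6220040001388 239.25113309927326 [[-0.802, -0.398, 0.446, 129.047], [-0.597, 0.521, -0.61, 658.792], [0.011, -0.755, -0.655, 792.206], [0.0, 0.0, 0.0, 1.0]]
top 494.8107997092007 321.199415602248 230.25137015914743 [[-0.015, -0.973, 0.231, 334.136], [-1.0, 0.014, -0.003, 18.017], [-0.001, -0.231, -0.973, 1228.27], [0.0, 0.0, 0.0, 1.0]]
```

View pics/side0.png

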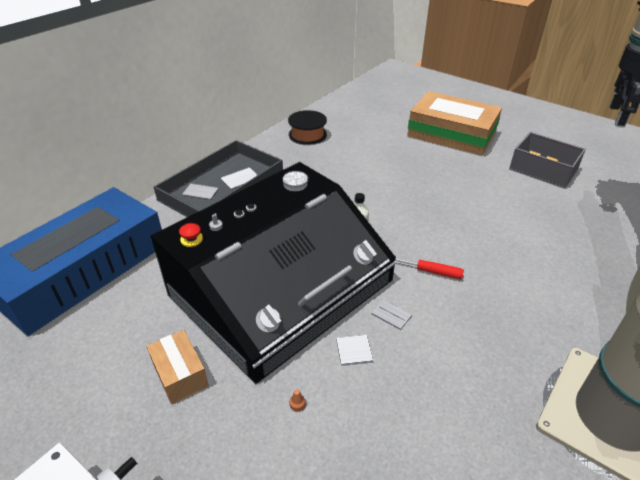

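View pics/top0.png

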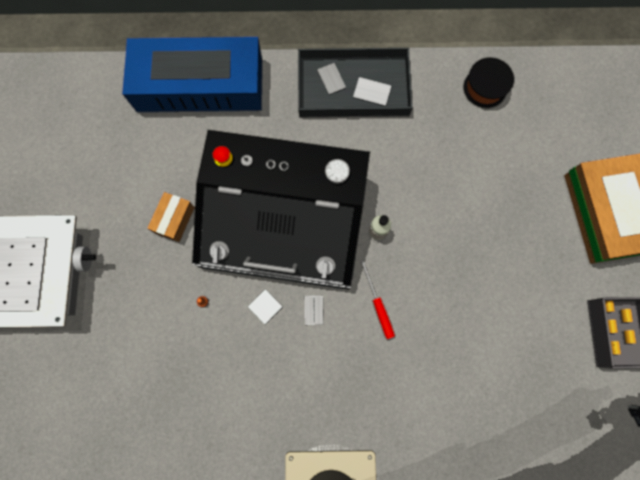

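The side view has the left fastener at (268,318), the right at (365,252) and the bar at (327,286). The top view has the left at (218,252), the right at (325,266) and the bar at (270,265). The panel is shut, with both wings pointing up the slope.

```bash
cat > h.py <<'E'
import numpy as np,cv2
def cloud(i):
    z=i["range_z"].astype(float); v,u=np.mgrid[:480,:640]
    P=np.stack([(u-i["cx"])/i["fx"]*z,(v-i["cy"])/i["fy"]*z,z],-1)
    T=np.array(i["T"]); return P@T[:3,:3].T+T[:3,3]
E
python3 - <<'E'
from h import *
poly={"side":[(215,275),(330,205),(385,255),(262,345)],"top":[(206,190),(352,207),(345,280),(200,262)]}
pix={"side":dict(L=(268,318),R=(365,252),B=(327,286)),"top":dict(L=(218,252),R=(325,266),B=(270,265))}
for n in poly:
    W=cloud(np.load(f"pics/{n}0.npz"))
    m=np.zeros((480,640),np.uint8); cv2.fillPoly(m,[np.array(poly[n])],1)
    A=W[(m>0)]; 
    B=A
    for k in range(15):
        c=B.mean(0); nn=np.linalg.svd(B-c,full_matrices=False)[2][2]; nn*=np.sign(nn[2])
        d=(A-c)@nn; B=A[abs(d)<max(2,12-k)]
    print(n,"normal",nn.round(4),"tilt",np.degrees(np.arccos(nn[2])).round(2),"yaw",np.arctan2(-nn[1],-nn[0]).round(4),"c",c.round(1),"sd",((B-c)@nn).std().round(2),len(B))
    ps=np.arctan2(-nn[1],-nn[0]); y=np.array([-np.sin(ps),np.cos(ps),0]); x=np.cross(y,nn)
    F=(W-c)@np.stack([x,y,nn],1)
    # proud features
    H=(m>0)&(F[...,2]>6)&(F[...,2]<60)
    k,lab,st,ce=cv2.connectedComponentsWithStats(H.astype(np.uint8))
    for j in range(1,k):
        if st[j,4]>25:
            f=F[lab==j]; w=W[lab==j]
            print(j,st[j,4],ce[j].round(0),"F min",f.min(0).round(1),"max",f.max(0).round(1),"mean",f.mean(0).round(1),"world of max-h",np.median(w[f[:,2]>np.percentile(f[:,2],70)],0).round(1), "h pct",np.percentile(f[:,2],[20,50,80,95]).round(1))
    # panel sheet/console top extents
    top=W[(abs(W[...,2]-168)<4)&(abs(W[...,0]-600)<200)&(abs(W[...,1]-120)<260)]
    r=cv2.minAreaRect(top[:,:2].astype(np.float32)); print("top rect",r,len(top),np.median(top[:,2]))
E
```

```text
side normal [-0.4923  0.0782  0.8669] tilt 29.9 yaw -0.1574 c [583.2 138.8 118.7] sd 1.02 8486
1 259 [365. 251.] F min [ -65.8 -147.2    7.5] max [ -30.7 -123.7   36. ] mean [ -48.2 -136.9   21.2] world of max-h [503.7   8.9 124. ] h pct [11.3 19.9 32.5 34.9]
2 347 [325. 285.] F min [-62.9 -75.3   7.3] max [-52.6  43.5  44.5] mean [-58.2  -8.7  37.1] world of max-h [511.  136.4 126. ] h pct [36.9 39.6 40.8 42.6]
3 335 [269. 317.] F min [-65.9  89.4  11.9] max [-30.1 125.3  41.4] mean [-48.1 111.7  25.5] world of max-h [540.8 255.9 127.9] h pct [15.8 23.2 37.1 39.4]
top rect ((727.7473754882812, 98.05902099609375), (382.27471923828125, 153.30056762695312), 81.14242553710938) 7018 167.713291075876
top normal [-0.4954  0.0786  0.8651] tilt 30.1 yaw -0.1573 c [590.8 119.5 124.8] sd 1.08 6665
9 50 [327. 205.] F min [  79.7 -132.9    6. ] max [ 87.7 -83.7  12.2] mean [  83.9 -109.1    8.3] world of max-h [640.3  -2.8 176.3] h pct [ 6.9  7.9  9.6 11.6]
18 199 [218. 253.] F min [-79.2 109.   11.5] max [-41.2 143.8  45.2] mean [-58.2 125.   24.4] world of max-h [540.6 255.6 126.5] h pct [15.5 19.1 36.5 39.5]
22 269 [270. 267.] F min [-75.9 -57.8   6.1] max [-64.7  62.3  46.4] mean [-68.9   1.2  37.1] world of max-h [510.8 135.7 126.8] h pct [36.4 39.2 41.8 43.7]
27 191 [325. 268.] F min [ -78.1 -139.3    7.9] max [ -41.3 -106.    37.6] mean [ -59.2 -122.8   19.1] world of max-h [504.   10.  123.5] h pct [10.9 13.2 32.6 35.5]
top rect ((725.4716796875, 99.88497924804688), (380.6575012207031, 153.6281280517578), 81.03430938720703) 8071 167.49029425398135
```

Both cameras agree to about 1 mm:

| Item | Position or value (mm) |
|---|---|
| Panel yaw | -0.157 rad |
| Panel tilt | 30° |
| Left fastener | (559, 252, 95), flange about 15.5 out |
| Right fastener | (520, 6, 95), flange about 11.5 out |
| Bar | (513, 133, 121) |

First I fly in near the right fastener.

Request:
{"op": "step_arm", "data": {"plan": [{"dx": 0.106, "dy": -0.112, "dz": -0.009, "gripper": 0.4}, {"dx": 0.106, "dy": -0.112, "dz": -0.009, "gripper": 0.4}, {"dx": 0.106, "dy": -0.112, "dz": -0.009, "gripper": 0.4}, {"dx": 0.106, "dy": -0.112, "dz": -0.009, "gripper": 0.4}, {"dx": 0.106, "dy": -0.112, "dz": -0.009, "gripper": 0.4}, {"dx": 0.106, "dy": -0.112, "dz": -0.009, "gripper": 0.4}, {"dx": 0.106, "dy": -0.112, "dz": -0.009, "gripper": 0.4}, {"dx": 0.106, "dy": -0.112, "dz": -0.009, "gripper": 0.4}, {"dx": 0.106, "dy": -0.112, "dz": -0.009, "gripper": 0.4}, {"dx": 0.106, "dy": -0.112, "dz": -0.009, "gripper": 0.4}, {"dx": 0.106, "dy": -0.112, "dz": -0.009, "gripper": 0.4}, {"dx": 0.106, "dy": -0.112, "dz": -0.009, "gripper": 0.4}, {"dx": 0.106, "dy": -0.112, "dz": -0.009, "gripper": 0.4}, {"dx": 0.106, "dy": -0.112, "dz": -0.009, "gripper": 0.4}, {"gripper": 0.4}]}}

```text
invalid input
```

```bash
cat >> h.py <<'E'
from scipy.spatial.transform import Rotation as Ro
ps=-0.157
Y=np.array([-np.sin(ps),np.cos(ps),0]); n=np.array([-.5*np.cos(ps),-.5*np.sin(ps),3**.5/2]); X=np.cross(Y,n)
FR=np.array([520.2,5.7,94.8]); FL=np.array([559.1,252.2,94.8]); HG=(FR+FL)/2+145*X-4*n
def go(pos,R,s=None):
    """turn then shift, in tool axes and row units, from the measured pose"""
    from cell import ctrl
    s=s or ctrl.read_state(); R0=Ro.from_euler("xyz",s["tool_rot"]); Rt=Ro.from_matrix(R)
    print("t",round(float(s["clock"]),2),"pos",s["eef_pos"].round(1),"q",s["qpos"].round(2),"F",s["force"].round(1),"T",s["torque"].round(2),"w",s["width"].round(1))
    print("turn",((R0.inv()*Rt).as_rotvec()/(np.pi/2)).round(3),"shift after turn",(R.T@(pos-s["eef_pos"])/300).round(3),"in axes now",(R0.inv().apply(pos-s["eef_pos"])/300).round(3))
RA=np.stack([X,-Y,-n],1); RB=np.stack([Y,X,-n],1)
E
python3 -c "
from h import *
go(FR+(11.5+22+40)*n,RA)"
```

```text
Traceback (most recent call last):
  File "h.py", line 14, in go
    print("t",round(float(s["clock"]),2),"pos",s["eef_pos"].round(1),"q",s["qpos"].round(2),"F",s["force"].round(1),"T",s["torque"].round(2),"w",s["width"].round(1))
                                                                                                                                                 ^^^^^^^^^^^^^^^^
AttributeError: 'float' object has no attribute 'round'
```

Request:
{"op": "step_arm", "data": {"plan": [{"dx": 0.106, "dy": -0.112, "dz": -0.009, "ax": 0, "ay": 0, "az": 0, "gripper": 0.4}]}}

```text
clock: 0.22
eef_pos: [243.2, -568.2, 255.0]
tool_rot: [3.141, 0.002, 0.352]
force: [0.6, 1.1, 0.3]
width: 70.0
gripper_force: 0.0
```

```bash
sed -i 's/s\["width"\].round(1)/round(float(s["width"]),1)/' h.py; python3 -c "
from h import *
go(FR+(11.5+22+40)*n,RA)"
```

```text
t 0.23 pos [ 243.2 -568.2  255. ] q [ 1.09  0.58  0.04  1.61 -0.02  0.95 -0.08] F [0.6 1.1 0.3] T [ 0.11 -0.06  0.01] w 70.0
turn [-0.084  0.327  0.317] shift after turn [ 0.264 -2.034  0.524] in axes now [ 1.421 -1.537  0.318]
```

Request:
{"op": "step_arm", "data": {"plan": [{"dx": 0.106, "dy": -0.112, "dz": -0.009, "ax": 0, "ay": 0, "az": 0, "gripper": 0.4}, {"dx": 0.106, "dy": -0.112, "dz": -0.009, "ax": 0, "ay": 0, "az": 0, "gripper": 0.4}, {"dx": 0.106, "dy": -0.112, "dz": -0.009, "ax": 0, "ay": 0, "az": 0, "gripper": 0.4}, {"dx": 0.106, "dy": -0.112, "dz": -0.009, "ax": 0, "ay": 0, "az": 0, "gripper": 0.4}, {"dx": 0.106, "dy": -0.112, "dz": -0.009, "ax": 0, "ay": 0, "az": 0, "gripper": 0.4}, {"dx": 0.106, "dy": -0.112, "dz": -0.009, "ax": 0, "ay": 0, "az": 0, "gripper": 0.4}, {"dx": 0.106, "dy": -0.112, "dz": -0.009, "ax": 0, "ay": 0, "az": 0, "gripper": 0.4}, {"dx": 0.106, "dy": -0.112, "dz": -0.009, "ax": 0, "ay": 0, "az": 0, "gripper": 0.4}, {"dx": 0.106, "dy": -0.112, "dz": -0.009, "ax": 0, "ay": 0, "az": 0, "gripper": 0.4}, {"dx": 0.106, "dy": -0.112, "dz": -0.009, "ax": 0, "ay": 0, "az": 0, "gripper": 0.4}, {"dx": 0.106, "dy": -0.112, "dz": -0.009, "ax": 0, "ay": 0, "az": 0, "gripper": 0.4}, {"dx": 0.106, "dy": -0.112, "dz": -0.009, "ax": 0, "ay": 0, "az": 0, "gripper": 0.4}, {"dx": 0, "dy": 0, "dz": 0, "ax": 0, "ay": 0, "az": 0, "gripper": 0.4}]}}

```text
clock: 1.85
eef_pos: [463.1, -51.0, 288.4]
tool_rot: [-3.14, -0.002, 0.365]
force: [-0.2, -0.0, -0.9]
width: 34.2
gripper_force: 0.0
```

```bash
python3 -c "
from h import *
go(FR+(11.5+22+40)*n,RA)"
```

```text
t 1.85 pos [463.1 -51.  288.4] q [ 0.11  0.32 -0.08  1.96  0.03  0.86 -1.19] F [-0.2 -0.  -0.9] T [-0.01  0.05  0.02] w 34.2
turn [-0.088  0.325  0.324] shift after turn [-0.186 -0.216  0.393] in axes now [ 0.138 -0.169  0.434]
```

Request:
{"op": "step_arm", "data": {"plan": [{"dx": 0, "dy": 0, "dz": 0, "ax": -0.0176, "ay": 0.065, "az": 0.0648, "gripper": 0.4}, {"dx": 0, "dy": 0, "dz": 0, "ax": -0.0176, "ay": 0.065, "az": 0.0648, "gripper": 0.4}, {"dx": 0, "dy": 0, "dz": 0, "ax": -0.0176, "ay": 0.065, "az": 0.0648, "gripper": 0.4}, {"dx": 0, "dy": 0, "dz": 0, "ax": -0.0176, "ay": 0.065, "az": 0.0648, "gripper": 0.4}, {"dx": 0, "dy": 0, "dz": 0, "ax": -0.0176, "ay": 0.065, "az": 0.0648, "gripper": 0.4}, {"dx": -0.037, "dy": -0.043, "dz": 0.079, "ax": 0, "ay": 0, "az": 0, "gripper": 0.4}, {"dx": -0.037, "dy": -0.043, "dz": 0.079, "ax": 0, "ay": 0, "az": 0, "gripper": 0.4}, {"dx": -0.037, "dy": -0.043, "dz": 0.079, "ax": 0, "ay": 0, "az": 0, "gripper": 0.4}, {"dx": -0.037, "dy": -0.043, "dz": 0.079, "ax": 0, "ay": 0, "az": 0, "gripper": 0.4}, {"dx": -0.037, "dy": -0.043, "dz": 0.079, "ax": 0, "ay": 0, "az": 0, "gripper": 0.4}, {"dx": 0, "dy": 0, "dz": 0, "ax": 0, "ay": 0, "az": 0, "gripper": 0.4}, {"dx": 0, "dy": 0, "dz": 0, "ax": 0, "ay": 0, "az": 0, "gripper": 0.4}]}}

```text
clock: 3.35
eef_pos: [460.3, -29.0, 209.2]
tool_rot: [3.077, -0.365, -0.072]
force: [0.1, 0.0, 0.2]
width: 34.0
gripper_force: 0.0
```

```bash
python3 -c "
from h import *
go(FR+(11.5+22+5)*n,RA)
from cell import ctrl
i=ctrl.get_image('side'); c=i['color'][180:360,230:450,::-1]
cv2.imwrite('pics/s1.png',cv2.resize(c,None,fx=3,fy=3))"
```

```text
t 3.35 pos [460.3 -29.  209.2] q [ 0.12  0.35 -0.27  2.37  1.22  0.23 -2.94] F [0.1 0.  0.2] T [ 0.13  0.4  -0.01] w 34.0
turn [0.018 0.099 0.052] shift after turn [-0.036 -0.145  0.292] in axes now [ 0.022 -0.154  0.288]
```

View pics/s1.png

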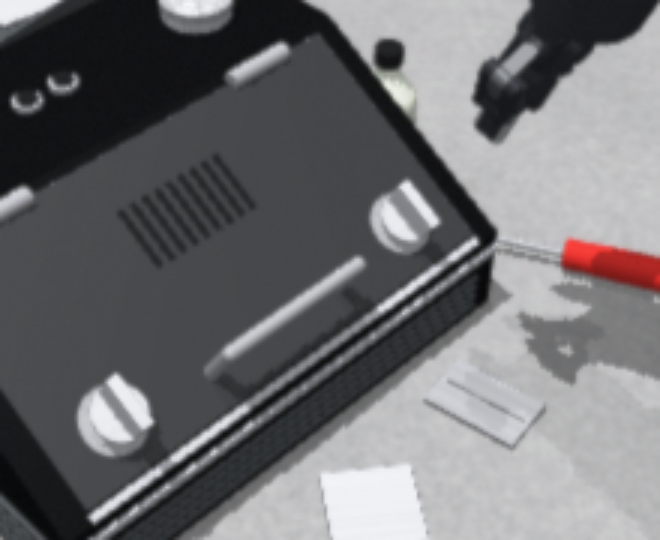

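The tool stopped short. Joint 6 is at its lower limit (0.23) and joint 7 at -2.94, so this arm branch can't tilt forward. In the picture the gripper is clear of the console and everything is untouched. I'll fit a kinematic model so I can choose a better branch.

```bash
cat > fit.py <<'E'
from h import *
import itertools
from scipy.optimize import least_squares
D=[([1.147,.6285,.038,1.5175,-.027,.996,-.02],[227.45,-608.3,252.4],[-3.14,0,.358]),
([1.09,.58,.04,1.61,-.02,.95,-.08],[243.2,-568.2,255],[3.141,.002,.352]),
([.11,.32,-.08,1.96,.03,.86,-1.19],[463.1,-51,288.4],[-3.14,-.002,.365])]
from cell import ctrl
s=ctrl.read_state(); D.append((s["qpos"],s["eef_pos"],s["tool_rot"])); print(s["qpos"].round(4),s["tool_rot"].round(4))
def chain(q,sg,L=None):
    R=np.eye(3); p=np.zeros(3); L=np.zeros((4,3)) if L is None else L
    p=p+L[0]
    for k in range(7):
        R=R@Ro.from_rotvec(sg[k]*q[k]*np.array([[0,0,1],[0,1,0]][k%2])).as_matrix()
        if k==1: p=p+R@L[1]
        if k==3: p=p+R@L[2]
        if k==5: p=p+R@L[3]
    return R,p
if __name__=="__main__":
    res=[]
    for sg in itertools.product([1,-1],repeat=7):
        M=[chain(q,sg)[0].T@Ro.from_euler("xyz",e).as_matrix() for q,_,e in D]   # should be constant
        Rm=Ro.from_matrix(M); e=(Rm.mean().inv()*Rm).magnitude().max(); res.append((e,sg,Rm.mean().as_rotvec()))
    res.sort(key=lambda r:r[0])
    for r in res[:4]: print(round(r[0],4),r[1],r[2].round(3))
    for e,sg,_ in res[:3]:
        un=lambda v:np.array([[0,0,v[0]],[v[4],v[5],v[1]],[v[6],v[7],v[2]],[v[8],v[9],v[3]]])
        f=lambda v:np.concatenate([np.concatenate([chain(q,sg,un(v))[1]-p for q,p,_ in D]),0.03*v[4:]])
        o=least_squares(f,[350,400,400,250,0,0,0,0,0,0]); print(sg,o.x.round(1),"res",o.fun[:12].round(1))
E
python3 fit.py
```

```text
[ 0.1222  0.348  -0.2658  2.3717  1.2211  0.2335 -2.941 ] [ 3.0769 -0.3653 -0.0725]
0.004 (-1, 1, -1, 1, -1, 1, -1) [0.000e+00 1.000e-03 1.572e+00]
0.3918 (-1, 1, 1, 1, -1, 1, -1) [0.08  0.069 1.466]
0.5631 (-1, -1, -1, -1, -1, -1, -1) [-0.161  0.115  1.568]
0.665 (1, 1, 1, 1, 1, 1, 1) [-0.038  0.038 -2.086]
(-1, 1, -1, 1, -1, 1, -1) [ 3.549e+02  5.576e+02  3.844e+02  3.428e+02 -2.900e+00 -9.800e+00
  4.000e+00 -1.980e+01 -2.800e+00  5.000e-01] res [-0.9 -0.2  0.5  0.6  0.2 -0.7 -0.   0.3  0.3  0.   0.  -0. ]
(-1, 1, 1, 1, -1, 1, -1) [-475.1  474.6  850.1 -953.9  165.2  153.8   43.2  237.6  452.6 -415.3] res [  2.1  -1.3   0.7   8.2   8.1 -10.   -3.1 -13.8  15.3   0.4   1.5  -6. ]
(-1, -1, -1, -1, -1, -1, -1) [-1623.5  -264.   -807.1 -1260.6    20.6  -107.6   454.7    91.2   -48.5
    -7.4] res [-11.3  -9.9   5.6 -19.3  -1.1  12.8  -0.1  29.8 -27.7   2.    2.3   9.3]
```

```bash
cat > ik.py <<'E'
from fit import *
sg=(-1,1,-1,1,-1,1,-1); LL=np.array([[0,0,354.9],[-2.9,-9.8,557.6],[4,-19.8,384.4],[-2.8,.5,342.8]]); RT=Ro.from_rotvec([0,0,np.pi/2]).as_matrix()
lo=np.array([-3.06,-.37,-1.25,.18,-1.1,.23,-2.94]); hi=np.array([3.06,2.12,1.32,2.47,4.24,1.98,2.94])
def fk(q): R,p=chain(q,sg,LL); return R@RT,p
def err(q,p,R):
    r,x=fk(q); return np.concatenate([(x-p)/100,3*Ro.from_matrix(R.T@r).as_rotvec()])
def ik(p,R,q0,w=0.003):
    o=least_squares(lambda q:np.concatenate([err(q,p,R),w*(q-q0)]),np.clip(q0,lo+.01,hi-.01),bounds=(lo,hi)); return o.x,np.abs(err(o.x,p,R)).max()
E
python3 - <<'E'
from ik import *
rng=np.random.default_rng(0)
t=lambda a:(lambda M:M)(Ro.from_rotvec(np.radians(a)*Y).as_matrix())  # +a tips tool z more... 
for nm,F,h in(("R",FR,33),("L",FL,37)):
  for a in (0,15,30):
    for o,R in(("A",t(a)@RA),("B",t(a)@RB)):
      sols=[]
      for k in range(25):
        q,e=ik(F+h*n,R,rng.uniform(lo,hi))
        if e<.01: sols.append(q)
      sols=sorted(sols,key=lambda q:q[4]); m=[]
      for q in sols:
        if not m or abs(q[4]-m[-1][4])>.5: m.append(q)
      print(nm,a,o,"z",R[:,2].round(2),len(sols),[q.round(2).tolist() for q in m])
E
```

```text
[ 0.1222  0.348  -0.2658  2.3717  1.2211  0.2335 -2.941 ] [ 3.0769 -0.3653 -0.0725]
R 0 A z [ 0.49 -0.08 -0.87] 8 [[0.11, 0.66, -0.42, 2.47, 2.37, 0.61, 2.03]]
R 0 B z [ 0.49 -0.08 -0.87] 18 [[0.58, 0.98, -1.25, 2.46, 1.93, 1.17, -2.16], [-0.32, 0.64, 0.18, 2.47, 2.99, 0.46, 2.94]]
R 15 A z [ 0.26 -0.04 -0.97] 0 []
R 15 B z [ 0.26 -0.04 -0.97] 16 [[0.07, 0.59, -0.27, 2.25, 1.3, 0.23, -1.55]]
R 30 A z [ 0. -0. -1.] 6 [[-0.7, 0.93, 1.07, 2.05, -1.1, 0.9, -0.72], [-0.27, 0.65, 0.29, 2.04, -0.36, 0.51, -1.45], [0.43, 0.74, -0.77, 2.02, 0.8, 0.71, -2.57]]
R 30 B z [ 0. -0. -1.] 19 [[-0.58, 0.79, 0.8, 2.04, -0.9, 0.71, 0.65], [-0.13, 0.63, 0.08, 2.03, -0.1, 0.48, -0.13], [0.2, 0.65, -0.4, 2.02, 0.46, 0.55, -0.68], [0.64, 0.96, -1.21, 2.01, 1.09, 1.04, -1.27]]
L 0 A z [ 0.49 -0.08 -0.87] 9 [[-0.22, 0.78, -0.73, 2.13, 1.66, 0.87, 2.37]]
L 0 B z [ 0.49 -0.08 -0.87] 9 [[-0.42, 0.71, -0.42, 2.13, 1.64, 0.65, -2.38]]
L 15 A z [ 0.26 -0.04 -0.97] 12 [[-1.14, 0.88, 0.91, 1.99, -1.1, 0.55, -1.29], [-0.51, 0.66, -0.11, 1.97, 0.68, 0.4, -2.94], [-0.09, 0.78, -0.77, 1.96, 1.19, 0.77, 2.92]]
L 15 B z [ 0.26 -0.04 -0.97] 16 [[-1.14, 0.88, 0.91, 1.99, -1.1, 0.55, 0.29], [-0.8, 0.69, 0.31, 1.98, -0.08, 0.3, -0.66], [-0.6, 0.66, 0.02, 1.97, 0.5, 0.35, -1.2], [-0.16, 0.75, -0.66, 1.96, 1.13, 0.69, -1.75]]
L 30 A z [ 0. -0. -1.] 15 [[-1.08, 1.03, 1.1, 1.79, -1.07, 1.06, -1.28], [-0.78, 0.77, 0.46, 1.78, -0.5, 0.71, -1.77], [-0.36, 0.72, -0.21, 1.77, 0.22, 0.67, -2.42], [0.03, 0.88, -0.88, 1.76, 0.83, 0.93, -2.94]]
L 30 B z [ 0. -0. -1.] 17 [[-0.64, 0.73, 0.23, 1.78, -0.25, 0.66, -0.42], [-0.31, 0.73, -0.28, 1.77, 0.3, 0.69, -0.91], [0.01, 0.86, -0.85, 1.76, 0.81, 0.91, -1.35]]
```

```bash
cat >> h.py <<'E'
RC=np.stack([-X,Y,-n],1); RD=np.stack([-Y,-X,-n],1)
E
python3 - <<'E'
from ik import *
from cell import ctrl
s=ctrl.read_state(); q=s["qpos"]; p=s["eef_pos"]; R=Ro.from_euler("xyz",s["tool_rot"])
def tr(nm,pt,Rt,N,q,p,R,w=.02):
    rel=(R.inv()*Ro.from_matrix(Rt)).as_rotvec() if not isinstance(Rt,np.ndarray) or Rt.shape!=(3,) else Rt*np.pi/2
    for k in range(1,N+1):
        q,e=ik(p+(pt-p)*k/N,(R*Ro.from_rotvec(rel*k/N)).as_matrix(),q,w)
    print(nm,q.round(2),"err",round(e,3)); return q,pt,R*Ro.from_rotvec(rel)
a=tr("unwind",p,np.array([0,0,-1.95]),18,q,p,R)
hov=FR+75*n
a=tr("hoverC R",hov,RC,10,*a)
a=tr("down",FR+33*n,RC,5,*a); b=a
a=tr("turn",FR+27*n,RD,9,*a)
a=tr("up",hov,RD,5,*a)
a=tr("unturn",hov,RC,9,*a)
a=tr("L hov",FL+75*n,RC,15,*a)
a=tr("down",FL+37*n,RC,5,*a)
a=tr("turn",FL+30*n,RD,9,*a)
a=tr("up",FL+75*n,RD,5,*a)
BR=np.array([-155,0,40])
bar=lambda th:HG+(Ro.from_rotvec(th*Y).apply(-155*X+40*n))
a=tr("bar hov",bar(0)+45*n,RD,8,*a)
a=tr("bar",bar(0)-3*-n,RD,5,*a)
for k in range(1,15):
    th=.1*k; Rt=Ro.from_rotvec(min(.6*th,9)*Y).as_matrix()@RD
    a=tr(f"th{th:.1f}",bar(th)-3*Rt[:,2],Rt,2,*a)
E
```

```text
[ 0.1222  0.348  -0.2658  2.3717  1.2211  0.2335 -2.941 ] [ 3.0769 -0.3653 -0.0725]
unwind [ 0.44  0.4  -0.69  2.36  1.34  0.41 -0.  ] err 0.0
hoverC R [ 0.55  0.78 -1.17  2.47  1.86  0.96 -0.61] err 0.034
down [ 0.55  0.93 -1.17  2.46  1.96  1.09 -0.63] err 0.0
turn [ 0.37  0.78 -0.83  2.46  2.12  0.84  0.75] err 0.0
up [ 0.57  0.81 -1.22  2.47  1.84  1.01  0.98] err 0.034
unturn [ 0.58  0.83 -1.25  2.47  1.83  1.04 -0.58] err 0.034
L hov [-0.    0.92 -1.2   2.15  1.62  1.26 -0.69] err 0.0
down [-0.    0.99 -1.15  2.13  1.7   1.25 -0.7 ] err 0.0
turn [-0.05  0.93 -1.03  2.12  1.7   1.14  0.85] err 0.0
up [-0.05  0.85 -1.08  2.15  1.6   1.14  0.87] err 0.0
bar hov [ 0.18  0.78 -1.11  2.38  1.73  1.05  0.8 ] err 0.0
bar [ 0.17  0.88 -1.05  2.35  1.83  1.09  0.78] err 0.0
th0.1 [ 0.22  0.83 -1.09  2.31  1.71  1.01  0.91] err 0.0
th0.2 [ 0.27  0.79 -1.12  2.26  1.57  0.96  1.07] err 0.0
th0.3 [ 0.32  0.77 -1.16  2.2   1.42  0.94  1.23] err 0.0
th0.4 [ 0.36  0.76 -1.21  2.14  1.28  0.96  1.38] err 0.0
th0.5 [ 0.4   0.77 -1.25  2.07  1.16  1.    1.52] err 0.0
th0.6 [ 0.42  0.76 -1.25  1.99  1.04  1.03  1.66] err 0.0
th0.7 [ 0.43  0.76 -1.25  1.92  0.93  1.08  1.78] err 0.0
th0.8 [ 0.44  0.77 -1.25  1.83  0.85  1.15  1.88] err 0.0
th0.9 [ 0.43  0.78 -1.25  1.75  0.78  1.23  1.96] err 0.0
th1.0 [ 0.43  0.81 -1.25  1.66  0.73  1.31  2.02] err 0.0
th1.1 [ 0.41  0.84 -1.25  1.56  0.69  1.4   2.08] err 0.0
th1.2 [ 0.39  0.87 -1.24  1.46  0.66  1.5   2.13] err 0.0
th1.3 [ 0.37  0.91 -1.23  1.36  0.63  1.59  2.17] err 0.0
th1.4 [ 0.34  0.94 -1.22  1.25  0.61  1.68  2.21] err 0.0
```

Request:
{"op": "step_arm", "data": {"plan": [{"dx": 0, "dy": 0, "dz": 0, "ax": 0, "ay": 0, "az": -0.115, "gripper": 0.4}, {"dx": 0, "dy": 0, "dz": 0, "ax": 0, "ay": 0, "az": -0.115, "gripper": 0.4}, {"dx": 0, "dy": 0, "dz": 0, "ax": 0, "ay": 0, "az": -0.115, "gripper": 0.4}, {"dx": 0, "dy": 0, "dz": 0, "ax": 0, "ay": 0, "az": -0.115, "gripper": 0.4}, {"dx": 0, "dy": 0, "dz": 0, "ax": 0, "ay": 0, "az": -0.115, "gripper": 0.4}, {"dx": 0, "dy": 0, "dz": 0, "ax": 0, "ay": 0, "az": -0.115, "gripper": 0.4}, {"dx": 0, "dy": 0, "dz": 0, "ax": 0, "ay": 0, "az": -0.115, "gripper": 0.4}, {"dx": 0, "dy": 0, "dz": 0, "ax": 0, "ay": 0, "az": -0.115, "gripper": 0.4}, {"dx": 0, "dy": 0, "dz": 0, "ax": 0, "ay": 0, "az": -0.115, "gripper": 0.4}, {"dx": 0, "dy": 0, "dz": 0, "ax": 0, "ay": 0, "az": -0.115, "gripper": 0.4}, {"dx": 0, "dy": 0, "dz": 0, "ax": 0, "ay": 0, "az": -0.115, "gripper": 0.4}, {"dx": 0, "dy": 0, "dz": 0, "ax": 0, "ay": 0, "az": -0.115, "gripper": 0.4}, {"dx": 0, "dy": 0, "dz": 0, "ax": 0, "ay": 0, "az": -0.115, "gripper": 0.4}, {"dx": 0, "dy": 0, "dz": 0, "ax": 0, "ay": 0, "az": -0.115, "gripper": 0.4}, {"dx": 0, "dy": 0, "dz": 0, "ax": 0, "ay": 0, "az": -0.115, "gripper": 0.4}, {"dx": 0, "dy": 0, "dz": 0, "ax": 0, "ay": 0, "az": -0.115, "gripper": 0.4}, {"dx": 0, "dy": 0, "dz": 0, "ax": 0, "ay": 0, "az": -0.115, "gripper": 0.4}, {"dx": 0, "dy": 0, "dz": 0, "ax": 0, "ay": 0, "az": 0, "gripper": 0.4}]}}

```text
clock: 5.65
eef_pos: [460.5, -29.0, 209.5]
tool_rot: [-3.105, 0.369, 2.991]
force: [-0.1, 0.6, -0.7]
width: 34.1
gripper_force: 0.0
```

```bash
python3 -c "
from h import *
go(FR+60*n,RC)"
```

```text
t 5.65 pos [460.5 -29.  209.5] q [ 0.46  0.41 -0.72  2.36  1.34  0.43 -0.01] F [-0.1  0.6 -0.7] T [ 0.15  0.36 -0.05] w 34.1
turn [-0.022 -0.098  0.006] shift after turn [0.037 0.145 0.22 ] in axes now [0.001 0.153 0.218]
```

Request:
{"op": "step_arm", "data": {"plan": [{"dx": 0, "dy": 0, "dz": 0, "ax": -0.011, "ay": -0.049, "az": 0.003, "gripper": 0.4}, {"dx": 0, "dy": 0, "dz": 0, "ax": -0.011, "ay": -0.049, "az": 0.003, "gripper": 0.4}, {"dx": 0.009, "dy": 0.036, "dz": 0.055, "ax": 0, "ay": 0, "az": 0, "gripper": 0.4}, {"dx": 0.009, "dy": 0.036, "dz": 0.055, "ax": 0, "ay": 0, "az": 0, "gripper": 0.4}, {"dx": 0.009, "dy": 0.036, "dz": 0.055, "ax": 0, "ay": 0, "az": 0, "gripper": 0.4}, {"dx": 0.009, "dy": 0.036, "dz": 0.055, "ax": 0, "ay": 0, "az": 0, "gripper": 0.4}, {"dx": 0, "dy": 0, "dz": 0, "ax": 0, "ay": 0, "az": 0, "gripper": 0.4}, {"dx": 0, "dy": 0, "dz": 0, "ax": 0, "ay": 0, "az": 0, "gripper": 0.4}]}}

```text
clock: 6.65
eef_pos: [492.5, 8.4, 147.2]
tool_rot: [-3.131, 0.5, 2.988]
force: [-1.5, 0.1, 0.5]
width: 34.0
gripper_force: 0.0
```

```bash
python3 -c "
from h import *
go(FR+38.5*n,RC)
from cell import ctrl
i=ctrl.get_image('side'); c=i['color'][180:360,230:450,::-1]
cv2.imwrite('pics/s2.png',cv2.resize(c,None,fx=3,fy=3))"
```

```text
t 6.65 pos [492.5   8.4 147.2] q [ 0.45  0.72 -0.97  2.45  1.94  0.83 -0.67] F [-1.5  0.1  0.5] T [0.02 0.49 0.03] w 34.0
turn [-0.006 -0.015  0.002] shift after turn [0.007 0.006 0.069] in axes now [0.006 0.006 0.069]
```

View pics/s2.png

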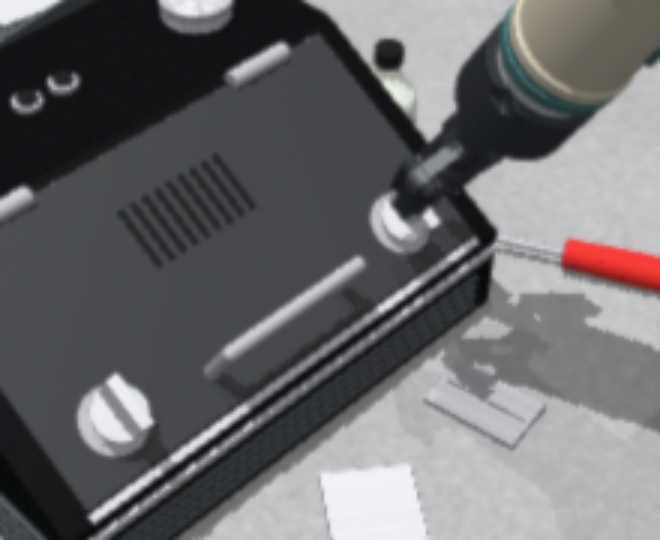

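The gripper now sits square over the right wing, at about (405,195) in the crop. I go down and close.

Request:
{"op": "step_arm", "data": {"plan": [{"dx": 0.007, "dy": 0.006, "dz": 0, "ax": -0.006, "ay": -0.015, "az": 0.002, "gripper": 0.4}, {"dx": 0, "dy": 0, "dz": 0.035, "ax": 0, "ay": 0, "az": 0, "gripper": 0.4}, {"dx": 0, "dy": 0, "dz": 0.034, "ax": 0, "ay": 0, "az": 0, "gripper": 0.4}, {"dx": 0, "dy": 0, "dz": 0, "ax": 0, "ay": 0, "az": 0, "gripper": 0.4}, {"dx": 0, "dy": 0, "dz": 0, "ax": 0, "ay": 0, "az": 0, "gripper": 0}, {"dx": 0, "dy": 0, "dz": 0, "ax": 0, "ay": 0, "az": 0, "gripper": 0}, {"dx": 0, "dy": 0, "dz": 0, "ax": 0, "ay": 0, "az": 0, "gripper": 0}, {"dx": 0, "dy": 0, "dz": 0, "ax": 0, "ay": 0, "az": 0, "gripper": 0}]}}

```text
clock: 7.7
eef_pos: [503.7, 8.0, 128.8]
tool_rot: [-3.138, 0.522, 2.986]
force: [-2.3, -4.3, 2.9]
width: 7.6
gripper_force: 60.8
```

```bash
python3 -c "
from h import *
go(FR+38.5*n,RC)"
```

```text
t 7.7 pos [503.7   8.  128.8] q [ 0.5   0.85 -1.07  2.45  1.98  0.98 -0.67] F [-2.3 -4.3  2.9] T [-0.89  0.62 -0.5 ] w 7.6
turn [-0.002 -0.001  0.001] shift after turn [ 0.009  0.001 -0.002] in axes now [ 0.009  0.001 -0.002]
```

Request:
{"op": "step_arm", "data": {"plan": [{"dx": 0, "dy": 0, "dz": 0, "ax": 0, "ay": 0, "az": 0, "gripper": 0.25}, {"dx": 0.008, "dy": 0.001, "dz": 0, "ax": 0, "ay": 0, "az": 0, "gripper": 0.25}, {"dx": 0, "dy": 0, "dz": 0, "ax": 0, "ay": 0, "az": 0, "gripper": 0.25}, {"dx": 0, "dy": 0, "dz": 0, "ax": 0, "ay": 0, "az": 0, "gripper": 0}, {"dx": 0, "dy": 0, "dz": 0, "ax": 0, "ay": 0, "az": 0, "gripper": 0}, {"dx": 0, "dy": 0, "dz": 0, "ax": 0, "ay": 0, "az": 0, "gripper": 0}, {"dx": 0, "dy": 0, "dz": 0.006, "ax": 0, "ay": 0, "az": 0, "gripper": 0}, {"dx": 0, "dy": 0, "dz": 0.006, "ax": 0, "ay": 0, "az": 0, "gripper": 0}, {"dx": 0, "dy": 0, "dz": 0.006, "ax": 0, "ay": 0, "az": 0, "gripper": 0}, {"dx": 0, "dy": 0, "dz": 0, "ax": 0, "ay": 0, "az": 0, "gripper": 0}, {"dx": 0, "dy": 0, "dz": 0, "ax": 0, "ay": 0, "az": 0, "gripper": 0}]}}

```text
clock: 9.07
eef_pos: [504.0, 7.9, 123.1]
tool_rot: [-3.137, 0.522, 2.986]
force: [-5.4, -3.8, 10.0]
width: 7.6
gripper_force: 62.5
```

```bash
python3 -c "
from h import *
go(FR+33*n,RC)
from cell import ctrl
print('push',-ctrl.read_state()['force']@-n)"
```

```text
t 9.07 pos [504.    7.9 123.1] q [ 0.49  0.86 -1.07  2.46  1.99  1.   -0.68] F [-5.4 -3.8 10. ] T [-0.96  0.56 -0.57] w 7.6
turn [-0.002 -0.001  0.001] shift after turn [-0.     0.001 -0.001] in axes now [-0.     0.001 -0.001]
push 11.03819527411077
```

Request:
{"op": "step_arm", "data": {"plan": [{"dx": 0, "dy": 0, "dz": 0.006, "ax": 0, "ay": 0, "az": 0, "gripper": 0}, {"dx": 0, "dy": 0, "dz": 0, "ax": 0, "ay": 0, "az": 0, "gripper": 0}, {"dx": 0, "dy": 0, "dz": 0, "ax": 0, "ay": 0, "az": 0, "gripper": 0}]}}

```text
clock: 9.45
eef_pos: [504.5, 7.8, 122.1]
tool_rot: [-3.136, 0.523, 2.988]
force: [-10.3, -5.3, 18.7]
width: 7.4
gripper_force: 64.1
```

```bash
python3 -c "
from h import *
go(FR+33*n,RC)
from cell import ctrl
print('push',-ctrl.read_state()['force']@-n)"
```

```text
t 9.45 pos [504.5   7.8 122.1] q [ 0.49  0.87 -1.06  2.46  1.99  1.   -0.68] F [-10.3  -5.3  18.7] T [-1.19  0.54 -0.73] w 7.4
turn [-0.002 -0.001  0.002] shift after turn [-0.     0.001 -0.005] in axes now [-0.     0.001 -0.005]
push 20.901657476891845
```

Request:
{"op": "step_arm", "data": {"plan": [{"dx": 0, "dy": 0, "dz": 0, "ax": 0, "ay": 0, "az": -0.07, "gripper": 0}, {"dx": 0, "dy": 0, "dz": 0, "ax": 0, "ay": 0, "az": -0.07, "gripper": 0}, {"dx": 0, "dy": 0, "dz": 0, "ax": 0, "ay": 0, "az": -0.07, "gripper": 0}, {"dx": 0, "dy": 0, "dz": 0, "ax": 0, "ay": 0, "az": -0.07, "gripper": 0}, {"dx": 0, "dy": 0, "dz": 0, "ax": 0, "ay": 0, "az": -0.07, "gripper": 0}, {"dx": 0, "dy": 0, "dz": 0, "ax": 0, "ay": 0, "az": 0, "gripper": 0}]}}

```text
clock: 10.2
eef_pos: [504.4, 8.0, 122.1]
tool_rot: [-2.845, 0.437, -2.68]
force: [-10.1, -4.4, 16.5]
width: 7.7
gripper_force: 63.7
```

```bash
python3 -c "
from h import *
go(FR+33*n,RD)
from cell import ctrl
print('push',-ctrl.read_state()['force']@-n)"
```

```text
t 10.2 pos [504.4   8.  122.1] q [ 0.43  0.81 -0.95  2.46  2.04  0.91 -0.19] F [-10.1  -4.4  16.5] T [-1.06  0.6  -0.58] w 7.7
turn [-0.    -0.002 -0.648] shift after turn [-0.001 -0.001 -0.005] in axes now [-0.001  0.    -0.005]
push 18.947006400185536
```

Turning smoothly with the push held at about 19 N, so I finish the quarter turn.

Request:
{"op": "step_arm", "data": {"plan": [{"dx": 0, "dy": 0, "dz": 0, "ax": 0, "ay": 0, "az": -0.08, "gripper": 0}, {"dx": 0, "dy": 0, "dz": 0, "ax": 0, "ay": 0, "az": -0.08, "gripper": 0}, {"dx": 0, "dy": 0, "dz": 0, "ax": 0, "ay": 0, "az": -0.08, "gripper": 0}, {"dx": 0, "dy": 0, "dz": 0, "ax": 0, "ay": 0, "az": -0.08, "gripper": 0}, {"dx": 0, "dy": 0, "dz": 0, "ax": 0, "ay": 0, "az": -0.08, "gripper": 0}, {"dx": 0, "dy": 0, "dz": 0, "ax": 0, "ay": 0, "az": -0.08, "gripper": 0}, {"dx": 0, "dy": 0, "dz": 0, "ax": 0, "ay": 0, "az": -0.08, "gripper": 0}, {"dx": 0, "dy": 0, "dz": 0, "ax": 0, "ay": 0, "az": -0.08, "gripper": 0}, {"dx": 0, "dy": 0, "dz": 0, "ax": 0, "ay": 0, "az": -0.02, "gripper": 0}, {"dx": 0, "dy": 0, "dz": 0, "ax": 0, "ay": 0, "az": 0, "gripper": 0}, {"dx": 0, "dy": 0, "dz": 0, "ax": 0, "ay": 0, "az": 0, "gripper": 0}]}}

```text
clock: 11.58
eef_pos: [504.1, 8.2, 121.9]
tool_rot: [-2.62, -0.011, -1.715]
force: [-10.5, -3.2, 16.7]
width: 7.4
gripper_force: 63.7
```

```bash
python3 -c "
from h import *
go(FR+33*n,RD)
from cell import ctrl
s=ctrl.read_state()
print('push',-s['force']@-n,'torque n',s['torque']@n)"
```

```text
t 11.57 pos [504.1   8.2 121.9] q [ 0.3   0.72 -0.71  2.46  2.17  0.75  0.7 ] F [-10.5  -3.2  16.7] T [-0.8   0.63 -0.77] w 7.4
turn [ 0.001 -0.002  0.011] shift after turn [-0.    -0.002 -0.005] in axes now [-0.    -0.002 -0.005]
push 19.445115931865924 torque n -0.22331806119539263
```

Torque has reversed against the stop, so the right fastener is unlocked. I release it, back off and turn back over the left one.

Request:
{"op": "step_arm", "data": {"plan": [{"dx": 0, "dy": 0, "dz": -0.01, "ax": 0, "ay": 0, "az": 0, "gripper": 0.3}, {"dx": 0, "dy": 0, "dz": 0, "ax": 0, "ay": 0, "az": 0, "gripper": 0.3}, {"dx": 0, "dy": 0, "dz": -0.05, "ax": 0, "ay": 0, "az": 0, "gripper": 0.3}, {"dx": 0, "dy": 0, "dz": -0.05, "ax": 0, "ay": 0, "az": 0, "gripper": 0.3}, {"dx": -0.05, "dy": 0, "dz": -0.02, "ax": 0, "ay": 0, "az": 0.1, "gripper": 0.4}, {"dx": -0.05, "dy": 0, "dz": 0, "ax": 0, "ay": 0, "az": 0.1, "gripper": 0.4}, {"dx": 0, "dy": 0, "dz": 0, "ax": 0, "ay": 0, "az": 0.1, "gripper": 0.4}, {"dx": 0, "dy": 0, "dz": 0, "ax": 0, "ay": 0, "az": 0.1, "gripper": 0.4}, {"dx": 0, "dy": 0, "dz": 0, "ax": 0, "ay": 0, "az": 0.1, "gripper": 0.4}, {"dx": 0, "dy": 0, "dz": 0, "ax": 0, "ay": 0, "az": 0.1, "gripper": 0.4}, {"dx": 0, "dy": 0, "dz": 0, "ax": 0, "ay": 0, "az": 0.1, "gripper": 0.4}, {"dx": 0, "dy": 0, "dz": 0, "ax": 0, "ay": 0, "az": 0.1, "gripper": 0.4}, {"dx": 0, "dy": 0, "dz": 0, "ax": 0, "ay": 0, "az": 0.1, "gripper": 0.4}, {"dx": 0, "dy": 0, "dz": 0, "ax": 0, "ay": 0, "az": 0.1, "gripper": 0.4}, {"dx": 0, "dy": 0, "dz": 0, "ax": 0, "ay": 0, "az": 0, "gripper": 0.4}]}}

```text
clock: 13.45
eef_pos: [496.0, 42.6, 156.6]
tool_rot: [-3.132, 0.518, 3.005]
force: [-0.1, -0.5, -0.1]
width: 34.2
gripper_force: 0.0
```

```bash
python3 -c "
from h import *
go(FL+75*n,RC)"
```

```text
t 13.45 pos [496.   42.6 156.6] q [ 0.46  0.8  -1.17  2.44  1.83  1.01 -0.62] F [-0.1 -0.5 -0.1] T [0.09 0.5  0.02] w 34.2
turn [ 0.    -0.003  0.012] shift after turn [ 0.018  0.723 -0.022] in axes now [ 0.005  0.723 -0.022]
```

Request:
{"op": "step_arm", "data": {"plan": [{"dx": 0, "dy": 0, "dz": -0.05, "ax": 0, "ay": 0, "az": 0.012, "gripper": 0.4}, {"dx": 0.018, "dy": 0.023, "dz": -0.03, "ax": 0, "ay": 0, "az": 0, "gripper": 0.4}, {"dx": 0, "dy": 0.1, "dz": 0, "ax": 0, "ay": 0, "az": 0, "gripper": 0.4}, {"dx": 0, "dy": 0.1, "dz": 0, "ax": 0, "ay": 0, "az": 0, "gripper": 0.4}, {"dx": 0, "dy": 0.1, "dz": 0, "ax": 0, "ay": 0, "az": 0, "gripper": 0.4}, {"dx": 0, "dy": 0.1, "dz": 0, "ax": 0, "ay": 0, "az": 0, "gripper": 0.4}, {"dx": 0, "dy": 0.1, "dz": 0, "ax": 0, "ay": 0, "az": 0, "gripper": 0.4}, {"dx": 0, "dy": 0.1, "dz": 0, "ax": 0, "ay": 0, "az": 0, "gripper": 0.4}, {"dx": 0, "dy": 0.1, "dz": 0.03, "ax": 0, "ay": 0, "az": 0, "gripper": 0.4}, {"dx": 0, "dy": 0, "dz": 0.03, "ax": 0, "ay": 0, "az": 0, "gripper": 0.4}, {"dx": 0, "dy": 0, "dz": 0, "ax": 0, "ay": 0, "az": 0, "gripper": 0.4}, {"dx": 0, "dy": 0, "dz": 0, "ax": 0, "ay": 0, "az": 0, "gripper": 0.4}]}}

```text
clock: 14.95
eef_pos: [522.1, 256.7, 159.5]
tool_rot: [-3.141, 0.518, 2.983]
force: [-0.2, 0.2, -0.3]
width: 34.2
gripper_force: 0.0
```

```bash
python3 -c "
from h import *
go(FL+42.5*n,RC)
from cell import ctrl
i=ctrl.get_image('side'); c=i['color'][180:360,210:430,::-1]
cv2.imwrite('pics/s3.png',cv2.resize(c,None,fx=3,fy=3))"
```

```text
t 14.95 pos [522.1 256.7 159.5] q [-0.03  0.87 -1.11  2.14  1.6   1.17 -0.69] F [-0.2  0.2 -0.3] T [ 0.1   0.53 -0.02] w 34.2
turn [-0.001 -0.003 -0.001] shift after turn [0.    0.004 0.107] in axes now [-0.     0.004  0.107]
```

View pics/s3.png

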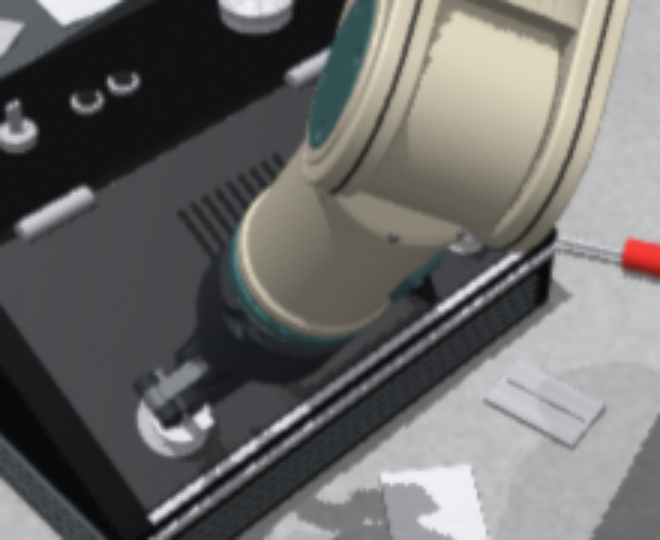

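The gripper is over the left wing, at about (170,410) in the crop. I descend and check before gripping.

Request:
{"op": "step_arm", "data": {"plan": [{"dx": 0, "dy": 0.004, "dz": 0.037, "ax": 0, "ay": -0.003, "az": 0, "gripper": 0.35}, {"dx": 0, "dy": 0, "dz": 0.035, "ax": 0, "ay": 0, "az": 0, "gripper": 0.35}, {"dx": 0, "dy": 0, "dz": 0.035, "ax": 0, "ay": 0, "az": 0, "gripper": 0.35}, {"dx": 0, "dy": 0, "dz": 0, "ax": 0, "ay": 0, "az": 0, "gripper": 0.35}, {"dx": 0, "dy": 0, "dz": 0, "ax": 0, "ay": 0, "az": 0, "gripper": 0.35}]}}

```text
clock: 15.62
eef_pos: [538.3, 256.5, 131.7]
tool_rot: [3.14, 0.523, 2.983]
force: [-0.8, -0.4, 0.2]
width: 29.8
gripper_force: 0.0
```

```bash
python3 -c "
from h import *
go(FL+42.5*n,RC)"
```

```text
t 15.62 pos [538.3 256.5 131.7] q [-0.04  0.93 -1.08  2.13  1.67  1.17 -0.71] F [-0.8 -0.4  0.2] T [ 0.15  0.51 -0.  ] w 29.8
turn [ 0.    -0.001 -0.001] shift after turn [ 0.    -0.003  0.   ] in axes now [ 0.    -0.003  0.   ]
```

Request:
{"op": "step_arm", "data": {"plan": [{"dx": 0, "dy": -0.003, "dz": 0, "ax": 0, "ay": 0, "az": 0, "gripper": 0}, {"dx": 0, "dy": 0, "dz": 0, "ax": 0, "ay": 0, "az": 0, "gripper": 0}, {"dx": 0, "dy": 0, "dz": 0, "ax": 0, "ay": 0, "az": 0, "gripper": 0}, {"dx": 0, "dy": 0, "dz": 0, "ax": 0, "ay": 0, "az": 0, "gripper": 0}, {"dx": 0, "dy": 0, "dz": 0.006, "ax": 0, "ay": 0, "az": 0, "gripper": 0}, {"dx": 0, "dy": 0, "dz": 0.006, "ax": 0, "ay": 0, "az": 0, "gripper": 0}, {"dx": 0, "dy": 0, "dz": 0.006, "ax": 0, "ay": 0, "az": 0, "gripper": 0}, {"dx": 0, "dy": 0, "dz": 0.006, "ax": 0, "ay": 0, "az": 0, "gripper": 0}, {"dx": 0, "dy": 0, "dz": 0, "ax": 0, "ay": 0, "az": 0, "gripper": 0}, {"dx": 0, "dy": 0, "dz": 0, "ax": 0, "ay": 0, "az": 0, "gripper": 0}]}}

```text
clock: 16.88
eef_pos: [541.1, 255.0, 126.8]
tool_rot: [3.141, 0.524, 2.984]
force: [-9.6, -4.3, 15.2]
width: 7.5
gripper_force: 64.1
```

```bash
python3 -c "
from h import *
go(FL+36*n,RC)
from cell import ctrl
print('push',-ctrl.read_state()['force']@-n)"
```

```text
t 16.88 pos [541.1 255.  126.8] q [-0.04  0.94 -1.07  2.13  1.69  1.17 -0.71] F [-9.6 -4.3 15.2] T [-0.95  0.67 -0.61] w 7.5
turn [-0.     0.001 -0.   ] shift after turn [0.001 0.    0.003] in axes now [0.001 0.    0.003]
push 17.56148105852174
```

Request:
{"op": "step_arm", "data": {"plan": [{"dx": 0, "dy": 0, "dz": 0.004, "ax": 0, "ay": 0, "az": 0, "gripper": 0}, {"dx": 0, "dy": 0, "dz": 0, "ax": 0, "ay": 0, "az": 0, "gripper": 0}, {"dx": 0, "dy": 0, "dz": 0, "ax": 0, "ay": 0, "az": -0.07, "gripper": 0}, {"dx": 0, "dy": 0, "dz": 0, "ax": 0, "ay": 0, "az": -0.07, "gripper": 0}, {"dx": 0, "dy": 0, "dz": 0, "ax": 0, "ay": 0, "az": -0.07, "gripper": 0}, {"dx": 0, "dy": 0, "dz": 0, "ax": 0, "ay": 0, "az": -0.07, "gripper": 0}, {"dx": 0, "dy": 0, "dz": 0, "ax": 0, "ay": 0, "az": -0.07, "gripper": 0}, {"dx": 0, "dy": 0, "dz": 0, "ax": 0, "ay": 0, "az": 0, "gripper": 0}]}}

```text
clock: 17.88
eef_pos: [541.1, 255.2, 126.6]
tool_rot: [-2.848, 0.442, -2.681]
force: [-13.9, -4.9, 23.5]
width: 7.5
gripper_force: 65.3
```

```bash
python3 -c "
from h import *
go(FL+36*n,RD)
from cell import ctrl
s=ctrl.read_state();print('push',-s['force']@-n,'torque n',s['torque']@n)"
```

```text
t 17.88 pos [541.1 255.2 126.6] q [-0.06  0.92 -1.03  2.13  1.68  1.13 -0.17] F [-13.9  -4.9  23.5] T [-1.45  0.78 -0.81] w 7.5
turn [-0.001  0.001 -0.649] shift after turn [0.    0.    0.002] in axes now [ 0.001 -0.     0.002]
push 26.79864640231765 torque n 0.08114389377439447
```

Request:
{"op": "step_arm", "data": {"plan": [{"dx": 0, "dy": 0, "dz": -0.001, "ax": 0, "ay": 0, "az": -0.08, "gripper": 0}, {"dx": 0, "dy": 0, "dz": 0, "ax": 0, "ay": 0, "az": -0.08, "gripper": 0}, {"dx": 0, "dy": 0, "dz": 0, "ax": 0, "ay": 0, "az": -0.08, "gripper": 0}, {"dx": 0, "dy": 0, "dz": 0, "ax": 0, "ay": 0, "az": -0.08, "gripper": 0}, {"dx": 0, "dy": 0, "dz": 0, "ax": 0, "ay": 0, "az": -0.08, "gripper": 0}, {"dx": 0, "dy": 0, "dz": 0, "ax": 0, "ay": 0, "az": -0.08, "gripper": 0}, {"dx": 0, "dy": 0, "dz": 0, "ax": 0, "ay": 0, "az": -0.08, "gripper": 0}, {"dx": 0, "dy": 0, "dz": 0, "ax": 0, "ay": 0, "az": -0.08, "gripper": 0}, {"dx": 0, "dy": 0, "dz": 0, "ax": 0, "ay": 0, "az": -0.02, "gripper": 0}, {"dx": 0, "dy": 0, "dz": 0, "ax": 0, "ay": 0, "az": 0, "gripper": 0}, {"dx": 0, "dy": 0, "dz": 0, "ax": 0, "ay": 0, "az": 0, "gripper": 0}]}}

```text
clock: 19.25
eef_pos: [540.9, 255.3, 126.5]
tool_rot: [-2.617, -0.007, -1.715]
force: [-14.7, -5.2, 21.3]
width: 8.1
gripper_force: 65.1
```

```bash
python3 -c "
from h import *
go(FL+36*n,RD)
from cell import ctrl
s=ctrl.read_state();print('push',-s['force']@-n,'torque n',s['torque']@n)"
```

```text
t 19.25 pos [540.9 255.3 126.5] q [-0.09  0.88 -0.96  2.13  1.68  1.06  0.85] F [-14.7  -5.2  21.3] T [-1.1   0.86 -0.97] w 8.1
turn [-0.     0.     0.009] shift after turn [ 0.001 -0.     0.002] in axes now [ 0.001 -0.     0.002]
push 25.316374059014176 torque n -0.22577562664530534
```

Request:
{"op": "step_arm", "data": {"plan": [{"dx": 0, "dy": 0, "dz": -0.012, "ax": 0, "ay": 0, "az": 0, "gripper": 0.3}, {"dx": 0, "dy": 0, "dz": 0, "ax": 0, "ay": 0, "az": 0, "gripper": 0.3}, {"dx": 0, "dy": 0, "dz": -0.06, "ax": 0, "ay": 0, "az": 0, "gripper": 0.3}, {"dx": 0, "dy": 0, "dz": -0.06, "ax": 0, "ay": 0, "az": 0, "gripper": 0.4}, {"dx": 0, "dy": 0, "dz": -0.06, "ax": 0, "ay": 0, "az": 0, "gripper": 0.4}, {"dx": 0, "dy": -0.05, "dz": -0.02, "ax": 0, "ay": 0, "az": 0, "gripper": 0.4}, {"dx": 0, "dy": 0, "dz": 0, "ax": 0, "ay": 0, "az": 0, "gripper": 0.4}, {"dx": 0, "dy": 0, "dz": 0, "ax": 0, "ay": 0, "az": 0, "gripper": 0.4}]}}

```text
clock: 20.25
eef_pos: [523.5, 257.7, 186.5]
tool_rot: [-2.62, -0.007, -1.716]
force: [-0.2, 0.4, 0.1]
width: 34.4
gripper_force: 0.0
```

```bash
cat >> h.py <<'E'
def bar(th): return HG+Ro.from_rotvec(th*Y).apply(-155*X+40*n)
E
python3 -c "
from h import *
go(bar(0)+60*n,RD)
from cell import ctrl
a=ctrl.get_image('side')['color'][180:360,210:430,::-1]; b=ctrl.get_image('top')['color'][150:330,150:370,::-1]
cv2.imwrite('pics/s4.png',cv2.resize(np.vstack([a,b]),None,fx=1.65,fy=1.65,interpolation=cv2.INTER_CUBIC))"
```

```text
t 20.25 pos [523.5 257.7 186.5] q [-0.07  0.76 -1.02  2.12  1.52  1.05  0.95] F [-0.2  0.4  0.1] T [0.08 0.52 0.01] w 34.4
turn [ 0.001 -0.     0.009] shift after turn [0.415 0.082 0.005] in axes now [0.414 0.088 0.005]
```

View pics/s4.png

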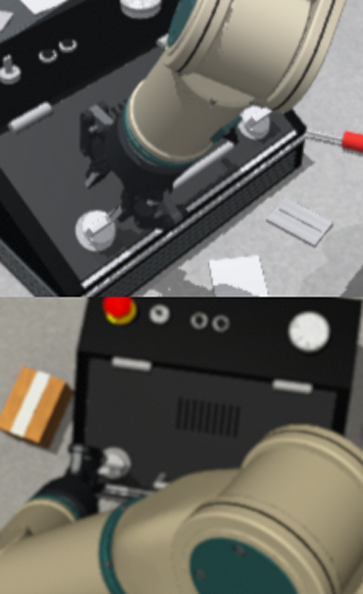

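In the side view (upper half) the left wing now lies level at about (97,228). The wrist partly hides the right one, but its stop torque matched. Next is the bar.

Request:
{"op": "step_arm", "data": {"plan": [{"dx": 0.09, "dy": 0.018, "dz": 0, "ax": 0, "ay": 0, "az": 0.008, "gripper": 0.4}, {"dx": 0.09, "dy": 0.018, "dz": 0, "ax": 0, "ay": 0, "az": 0, "gripper": 0.4}, {"dx": 0.09, "dy": 0.018, "dz": 0, "ax": 0, "ay": 0, "az": 0, "gripper": 0.4}, {"dx": 0.09, "dy": 0.018, "dz": 0, "ax": 0, "ay": 0, "az": 0, "gripper": 0.4}, {"dx": 0.055, "dy": 0.01, "dz": 0, "ax": 0, "ay": 0, "az": 0, "gripper": 0.4}, {"dx": 0, "dy": 0, "dz": 0.05, "ax": 0, "ay": 0, "az": 0, "gripper": 0.4}, {"dx": 0, "dy": 0, "dz": 0, "ax": 0, "ay": 0, "az": 0, "gripper": 0.4}, {"dx": 0, "dy": 0, "dz": 0, "ax": 0, "ay": 0, "az": 0, "gripper": 0.4}]}}

```text
clock: 21.35
eef_pos: [490.9, 137.7, 162.4]
tool_rot: [-2.619, 0.0, -1.726]
force: [-0.2, 0.8, -0.3]
width: 34.2
gripper_force: 0.0
```

```bash
python3 -c "
from h import *
go(bar(0)+8*n,RD)"
```

```text
t 21.35 pos [490.9 137.7 162.4] q [ 0.14  0.73 -1.02  2.37  1.73  0.97  0.79] F [-0.2  0.8 -0.3] T [0.11 0.53 0.02] w 34.2
turn [0.001 0.001 0.001] shift after turn [0.004 0.003 0.131] in axes now [0.004 0.003 0.131]
```

Request:
{"op": "step_arm", "data": {"plan": [{"dx": 0.004, "dy": 0.003, "dz": 0.033, "ax": 0, "ay": 0, "az": 0, "gripper": 0.4}, {"dx": 0, "dy": 0, "dz": 0.033, "ax": 0, "ay": 0, "az": 0, "gripper": 0.4}, {"dx": 0, "dy": 0, "dz": 0.033, "ax": 0, "ay": 0, "az": 0, "gripper": 0.4}, {"dx": 0, "dy": 0, "dz": 0.032, "ax": 0, "ay": 0, "az": 0, "gripper": 0.4}, {"dx": 0, "dy": 0, "dz": 0, "ax": 0, "ay": 0, "az": 0, "gripper": 0.4}, {"dx": 0, "dy": 0, "dz": 0, "ax": 0, "ay": 0, "az": 0, "gripper": 0}, {"dx": 0, "dy": 0, "dz": 0, "ax": 0, "ay": 0, "az": 0, "gripper": 0}, {"dx": 0, "dy": 0, "dz": 0, "ax": 0, "ay": 0, "az": 0, "gripper": 0}, {"dx": 0, "dy": 0, "dz": 0, "ax": 0, "ay": 0, "az": 0, "gripper": 0}]}}

```text
clock: 22.48
eef_pos: [509.0, 133.1, 127.8]
tool_rot: [-2.619, -0.0, -1.726]
force: [-3.9, 1.4, 1.4]
width: 7.9
gripper_force: 58.7
```

Run:
```python
from h import *
go(bar(0)+8*n,RD)
# path: per 0.1 rad of opening, tool turned 0.06 rad; shift in tool axes before each turn (row units)
R=Ro.from_matrix(RD); p=bar(0)+8*n
for k in range(1,15):
    th=.1*k; Rn=Ro.from_rotvec(.6*th*Y)*Ro.from_matrix(RD); pn=bar(th)-8*Rn.as_matrix()[:,2]
    print(round(th,1),"shift",(R.inv().apply(pn-p)/300).round(4),"turn",((R.inv()*Rn).as_rotvec()*2/np.pi).round(4)); R,p=Rn,pn
```

```text
t 22.48 pos [509.  133.1 127.8] q [ 0.13  0.82 -0.98  2.36  1.84  1.01  0.76] F [-3.9  1.4  1.4] T [ 0.18  0.99 -0.02] w 7.9
turn [0.001 0.    0.001] shift after turn [-0.002 -0.001  0.   ] in axes now [-0.002 -0.001  0.   ]
0.1 shift [-0.     -0.0175 -0.0509] turn [-0.0382  0.      0.    ]
0.2 shift [-0.     -0.0195 -0.0502] turn [-0.0382 -0.     -0.    ]
0.3 shift [ 0.     -0.0215 -0.0494] turn [-0.0382  0.      0.    ]
0.4 shift [-0.     -0.0235 -0.0486] turn [-0.0382  0.     -0.    ]
0.5 shift [ 0.     -0.0254 -0.0477] turn [-0.0382 -0.      0.    ]
0.6 shift [-0.     -0.0273 -0.0467] turn [-0.0382  0.     -0.    ]
0.7 shift [ 0.     -0.0291 -0.0456] turn [-0.0382 -0.      0.    ]
0.8 shift [ 0.     -0.0309 -0.0445] turn [-0.0382  0.     -0.    ]
0.9 shift [-0.     -0.0327 -0.0433] turn [-0.0382  0.     -0.    ]
1.0 shift [ 0.     -0.0344 -0.042 ] turn [-0.0382 -0.     -0.    ]
1.1 shift [ 0.     -0.0361 -0.0407] turn [-0.0382  0.      0.    ]
1.2 shift [-0.     -0.0377 -0.0392] turn [-0.0382  0.      0.    ]
1.3 shift [-0.     -0.0392 -0.0378] turn [-0.0382 -0.      0.    ]
1.4 shift [ 0.     -0.0407 -0.0362] turn [-0.0382  0.     -0.    ]
```

Request:
{"op": "step_arm", "data": {"plan": [{"dx": 0, "dy": -0.004, "dz": -0.013, "ax": -0.01, "ay": 0, "az": 0, "gripper": 0}, {"dx": 0, "dy": -0.0045, "dz": -0.013, "ax": -0.01, "ay": 0, "az": 0, "gripper": 0}, {"dx": 0, "dy": -0.009, "dz": -0.025, "ax": -0.019, "ay": 0, "az": 0, "gripper": 0}, {"dx": 0, "dy": -0.01, "dz": -0.025, "ax": -0.019, "ay": 0, "az": 0, "gripper": 0}, {"dx": 0, "dy": -0.01, "dz": -0.025, "ax": -0.019, "ay": 0, "az": 0, "gripper": 0}, {"dx": 0, "dy": -0.011, "dz": -0.025, "ax": -0.019, "ay": 0, "az": 0, "gripper": 0}, {"dx": 0, "dy": -0.011, "dz": -0.025, "ax": -0.019, "ay": 0, "az": 0, "gripper": 0}, {"dx": 0, "dy": 0, "dz": 0, "ax": 0, "ay": 0, "az": 0, "gripper": 0}]}}

```text
clock: 23.48
eef_pos: [504.4, 133.8, 176.5]
tool_rot: [-2.802, 0.0, -1.727]
force: [-6.5, 2.2, 0.7]
width: 7.7
gripper_force: 59.7
```

```bash
cat >> h.py <<'E'
def st(th):
    Rn=(Ro.from_rotvec(.6*th*Y)*Ro.from_matrix(RD)).as_matrix(); return bar(th)-8*Rn[:,2],Rn
def rep(th):
    from cell import ctrl
    s=ctrl.read_state(); go(*st(th)); z=Ro.from_euler("xyz",s["tool_rot"]).as_matrix()[:,2]
    v=s["eef_pos"]+8*z-HG; print("theta by TCP",round(float(np.arctan2(40,-155)%(2*np.pi)-np.arctan2(v@n,v@X)%(2*np.pi)),3),"radius",np.hypot(v@n,v@X).round(1),"y",(v@Y).round(1))
E
python3 -c "
from h import *
rep(.3)"
```

```text
t 23.48 pos [504.4 133.8 176.5] q [ 0.26  0.69 -1.04  2.2   1.37  0.83  1.26] F [-6.5  2.2  0.7] T [0.49 1.76 0.01] w 7.7
turn [0.003 0.    0.001] shift after turn [-0.002 -0.001  0.002] in axes now [-0.002 -0.001  0.002]
theta by TCP 0.303 radius 160.6 y -0.7
```

Request:
{"op": "step_arm", "data": {"plan": [{"dx": 0, "dy": -0.012, "dz": -0.024, "ax": -0.019, "ay": 0, "az": 0, "gripper": 0}, {"dx": 0, "dy": -0.0115, "dz": -0.0246, "ax": -0.019, "ay": 0, "az": 0, "gripper": 0}, {"dx": 0, "dy": -0.0125, "dz": -0.024, "ax": -0.019, "ay": 0, "az": 0, "gripper": 0}, {"dx": 0, "dy": -0.013, "dz": -0.0237, "ax": -0.019, "ay": 0, "az": 0, "gripper": 0}, {"dx": 0, "dy": -0.0135, "dz": -0.0235, "ax": -0.019, "ay": 0, "az": 0, "gripper": 0}, {"dx": 0, "dy": -0.0138, "dz": -0.0232, "ax": -0.019, "ay": 0, "az": 0, "gripper": 0}, {"dx": 0, "dy": -0.0144, "dz": -0.023, "ax": -0.019, "ay": 0, "az": 0, "gripper": 0}, {"dx": 0, "dy": -0.0147, "dz": -0.0226, "ax": -0.019, "ay": 0, "az": 0, "gripper": 0}, {"dx": 0, "dy": -0.0152, "dz": -0.0224, "ax": -0.019, "ay": 0, "az": 0, "gripper": 0}, {"dx": 0, "dy": -0.0157, "dz": -0.0221, "ax": -0.019, "ay": 0, "az": 0, "gripper": 0}, {"dx": 0, "dy": -0.0161, "dz": -0.0218, "ax": -0.019, "ay": 0, "az": 0, "gripper": 0}, {"dx": 0, "dy": -0.0166, "dz": -0.0215, "ax": -0.019, "ay": 0, "az": 0, "gripper": 0}, {"dx": 0, "dy": -0.017, "dz": -0.0212, "ax": -0.019, "ay": 0, "az": 0, "gripper": 0}, {"dx": 0, "dy": -0.0174, "dz": -0.0208, "ax": -0.019, "ay": 0, "az": 0, "gripper": 0}, {"dx": 0, "dy": 0, "dz": 0, "ax": 0, "ay": 0, "az": 0, "gripper": 0}]}}

```text
clock: 25.35
eef_pos: [546.7, 127.1, 278.4]
tool_rot: [3.057, -0.003, -1.724]
force: [-10.6, 1.8, 2.0]
width: 7.5
gripper_force: 59.4
```

```bash
python3 -c "
from h import *
rep(1.0)"
```

```text
t 25.35 pos [546.7 127.1 278.4] q [ 0.4   0.77 -1.19  1.65  0.67  1.29  2.06] F [-10.6   1.8   2. ] T [ 0.37  2.46 -0.04] w 7.5
turn [ 0.005 -0.002  0.002] shift after turn [-0.002 -0.005 -0.001] in axes now [-0.002 -0.005 -0.001]
theta by TCP 0.993 radius 161.3 y -0.7
```

Tracking to within 0.01 rad, so I continue to about 1.38.

Request:
{"op": "step_arm", "data": {"plan": [{"dx": 0, "dy": -0.02, "dz": -0.021, "ax": -0.017, "ay": 0, "az": 0, "gripper": 0}, {"dx": 0, "dy": -0.018, "dz": -0.0202, "ax": -0.019, "ay": 0, "az": 0, "gripper": 0}, {"dx": 0, "dy": -0.0186, "dz": -0.0198, "ax": -0.019, "ay": 0, "az": 0, "gripper": 0}, {"dx": 0, "dy": -0.019, "dz": -0.0195, "ax": -0.019, "ay": 0, "az": 0, "gripper": 0}, {"dx": 0, "dy": -0.0194, "dz": -0.0191, "ax": -0.019, "ay": 0, "az": 0, "gripper": 0}, {"dx": 0, "dy": -0.0198, "dz": -0.0187, "ax": -0.019, "ay": 0, "az": 0, "gripper": 0}, {"dx": 0, "dy": -0.02, "dz": -0.0183, "ax": -0.019, "ay": 0, "az": 0, "gripper": 0}, {"dx": 0, "dy": -0.016, "dz": -0.014, "ax": -0.014, "ay": 0, "az": 0, "gripper": 0}, {"dx": 0, "dy": 0, "dz": 0, "ax": 0, "ay": 0, "az": 0, "gripper": 0}, {"dx": 0, "dy": 0, "dz": 0, "ax": 0, "ay": 0, "az": 0, "gripper": 0}]}}

```text
clock: 26.6
eef_pos: [598.3, 118.9, 317.2]
tool_rot: [2.83, -0.002, -1.722]
force: [-11.3, -1.0, 7.6]
width: 7.9
gripper_force: 59.6
```

```bash
python3 -c "
from h import *
rep(1.39)
from cell import ctrl
a=ctrl.get_image('side')['color'][:,:,::-1]
cv2.imwrite('pics/s5.png',a)"
```

```text
t 26.6 pos [598.3 118.9 317.2] q [ 0.31  0.9  -1.16  1.26  0.56  1.66  2.24] F [-11.3  -1.    7.6] T [0.   2.64 0.08] w 7.9
turn [ 0.001 -0.002  0.003] shift after turn [-0.002 -0.004  0.005] in axes now [-0.002 -0.004  0.005]
theta by TCP 1.391 radius 161.9 y -0.8
```

View pics/s5.png

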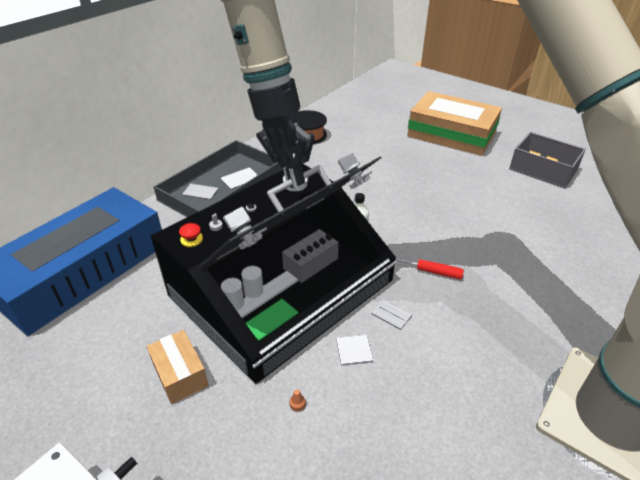

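The panel stands open at about 1.39 rad, held at the bar near (300,185), and the nearby objects haven't moved. I release slightly and back straight off.

Request:
{"op": "step_arm", "data": {"plan": [{"dx": 0, "dy": 0, "dz": 0, "ax": 0, "ay": 0, "az": 0, "gripper": 0.12}, {"dx": 0, "dy": 0, "dz": 0, "ax": 0, "ay": 0, "az": 0, "gripper": 0.2}, {"dx": 0, "dy": 0, "dz": 0, "ax": 0, "ay": 0, "az": 0, "gripper": 0.2}, {"dx": 0, "dy": 0, "dz": -0.03, "ax": 0, "ay": 0, "az": 0, "gripper": 0.2}, {"dx": 0, "dy": 0, "dz": -0.06, "ax": 0, "ay": 0, "az": 0, "gripper": 0.2}, {"dx": 0, "dy": 0, "dz": -0.1, "ax": 0, "ay": 0, "az": 0, "gripper": 0.2}, {"dx": 0, "dy": 0, "dz": -0.1, "ax": 0, "ay": 0, "az": 0, "gripper": 0.2}, {"dx": 0, "dy": 0, "dz": 0, "ax": 0, "ay": 0, "az": 0, "gripper": 0.2}, {"dx": 0, "dy": 0, "dz": 0, "ax": 0, "ay": 0, "az": 0, "gripper": 0.2}]}}

```text
clock: 27.78
eef_pos: [628.3, 114.0, 396.9]
tool_rot: [2.839, -0.001, -1.727]
force: [0.8, 1.1, -0.1]
width: 17.3
gripper_force: 0.0
```

```bash
python3 -c "
from h import *
rep(1.39)
from cell import ctrl
a=ctrl.get_image('side')['color'][:,:,::-1]; b=ctrl.get_image('top')['color'][:,:,::-1]
cv2.imwrite('pics/s6.png',np.vstack([a[100:400,100:500],b[100:400,100:500]]))"
```

```text
t 27.77 pos [628.3 114.  396.9] q [ 0.26  0.87 -1.15  1.02  0.55  1.85  2.31] F [ 0.8  1.1 -0.1] T [-0.03 -0.33 -0.02] w 17.3
turn [-0.005 -0.001  0.   ] shift after turn [-0.003  0.012  0.289] in axes now [-0.004  0.014  0.289]
theta by TCP 1.666 radius 228.9 y -0.9
```

View pics/s6.png

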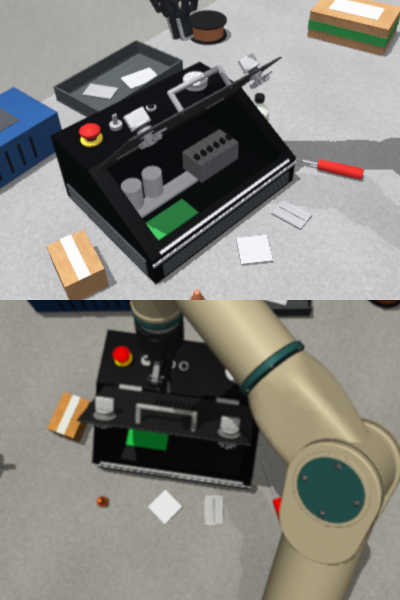

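The panel stands open with the bar at about (200,85) in the upper view. Both wings lie level, the objects are in place and the gripper is clear.

```bash
python3 -c "
from cell import ctrl
print(ctrl.finish_job())"
```

```text
the job is handed in; nothing more can be done
None
```

I unlocked both fasteners while the panel was shut, then swung it up by its bar to about 1.39 rad (stop at 1.45) and left it standing open with the gripper clear. In the last pictures nothing around the console had moved, and I handed the job in at about 28 s of the 72 s allowed.

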